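# Unclamp a sleeve from the leak-test clamp

### The arm

A 6-joint arm with a two-finger parallel gripper is mounted at the origin on the work surface. World frame = base frame: x ahead of the robot, y to its left, z up, the work surface at z = 0. Lengths are in m, angles in degrees, forces in N, time in s.
With the tool pointing down it reaches from about 0.375 to 0.9 m from the base axis. Payload 3.1 kg.
Tool frame: the origin (TCP) lies where the fingers leave the gripper's body, on its centre line; the fingertips stand 70 mm ahead of it and the grasp point (between the pads) lies 51 mm ahead of it; z points along the fingers, y is the line along which they close (so a half turn about z gives the same grasp; the last joint's range is limited). The gripper opens to 87 mm and grips with 3 to 60 N. Pads are 19 mm wide; open, the fingers measure 117 mm over their backs; the gripper's body (75 mm by 190 mm) begins 51 mm behind the grasp point.
Start: joints at [56.58, 30.224, 82.088, -0, 67.689, -10.227], TCP at [0.246, 0.574, 0.292] pointing down, gripper open.
Joint ranges: [-176.69, 176.69], [-43.24, 126.21], [12.49, 139.97], [-82, 262], [0, 151.66], [-163.58, 163.58]. Speed limits (degrees/s): [159.86, 159.86, 180, 180, 180, 180].

### API

Orientations are given as a 3x3 rotation matrix whose columns are the frame's x, y, z axes.
In Python, from rig import readout, capture, calibration, bot, look_for gives the robot as it stands. The module is installed in compiled form; this text tells all that it offers.
- The arm moves only by the shell command python3 -m pendant 'ROWS'. ROWS is JSON, a list of rows, each a list of 7 numbers: the shift along the tool's x, y, z normalised to -1 to 1, where 1 is 200 mm, then the turn, a rotation vector about the tool's x, y, z normalised to -1 to 1, where 1 is 180 degrees, then the closure, from -1 (fully open) to 1 (shut). In form: [[dx, dy, dz, ax, ay, az, grip], ...]. A call has 1 to 8 rows; each row is the pose to reach, as a shift and turn from the pose commanded when the call began, along the tool's axes at that moment, turning the shorter way round; what a row does not reach only later rows make up. A row lasts 1/10 s, in which the tool goes at most 50 mm and 8.59 degrees, less where a joint would pass 70% of its speed; a pose out of reach is approached as far as the arm can. A call with a number of a shift or a turn outside -1 to 1 is refused whole. A call with a gripper value outside its range is refused whole. The fingers move at their own pace and stop on an object; the grip force is fixed at half the most. Time passes only in rows, so rows that repeat a pose let the fingers close. It gives the time, the measured TCP pose, the force, the opening and the grip force at its end, in the units of the state.
- readout.read_state(): the state, without advancing time (a new reading comes with each control period).
- capture(name): name is "scene" or "top" or "wrist"; returns (picture, depth): 384x512x3 uint8, red, green, blue; 384x512 float32, m along the optical axis (not along the pixel's ray), 0 where there is no reading.
- calibration(name): a dict with "mtx" (3x3 intrinsics, pixels), "k1" (the pictures are not rectified: a ray, as slopes to the right and down, at radius r is drawn at 1 + k1 r^2 times it, then the intrinsics apply), "T" (4x4, takes a point from camera to world coordinates); the wrist camera has in their place "mount" (4x4, takes a point from camera to tool coordinates, whose origin is the TCP and whose axes are the flange's). Camera axes: x right, y down, z forward; pixel columns grow to the right and rows downward; lengths in m; the calibration is good to about 2 mm. A picture is of the moment at which its call begins: read the wrist's pose just before it. calibration takes no time and is no camera call.
- bot.hand_in(): hands the job in; it is judged then, once.
Trained networks look in the newest picture that a camera, given by its name, has taken for a name from the list of things; names that differ only in an ending like _2 or _b are one class to them, and where a whole thing is asked for, a point or a joint stands for the part that bears it (a point fixed in the world has none). Each returns a list of dicts, best first, with "conf" (0 to 1); they miss things now and then, are a little off and sometimes report something else, mostly with a low value. They report only what shows in the picture. A call takes as long as a camera call.
- look_for(thing, camera): "extent" ([left, top, right, bottom] in pixels, round what is visible of it).
The state is a dict: "time_s": time; "joint_positions": joint angles; "qvel": joint speeds; "tau": joint torques, N m; "position": TCP position; "tcp_rot": TCP orientation; "force": force on the tool from outside, world axes, zero at the start; "moment": the same for the moment, N m; "opening": opening from 0.0 (shut) to 1.0 (fully open); "grasp_force": force on a finger pad.
Only numpy, scipy, OpenCV 4.12 (cv2) and the standard library are available. Lean on these libraries where they do the work, as an engineer would, in place of code of your own. Each camera call takes 0.05 s, during which the arm holds its last target. There are 200 camera calls.

### The job

The black sleeve lying in the leak-test clamp has passed and must be freed. With a fingertip, roll the clamp's knurled handwheel two full turns in the loosening direction (anticlockwise seen from the wheel's outer end, so the top of the rim goes away from the robot), then push the sleeve endways with a fingertip, towards the backed-off pad, until it is well clear of the plug's spigot. Leave it lying in the cradle: do not lift it or tip it out, and leave the other things on the bench alone.

Things in the scene. Friction and masses are not known exactly. Their poses are not given: they have to be found in the camera images.
- clamp: The leak-test clamp, fixed to the bench. Origin on the bench below the middle of the cradle; local y along the horizontal clamping axis (75 mm above the bench, local x = 0), +y towards the handwheel; +x away from the robot (turned up to 0.4 rad); z up. In order along y: gauge, grey head plate, plug, sleeve on two white rails, pad on the screw spindle, grey tail block, handwheel.
- plug_face (a point): Centre of the plug disc's face, at the clamp's local y = -45 mm, 75 mm up; the sleeve's end is clamped against it. Disc 62 mm across, 8 mm thick, on a 22 mm thick stem; a spigot 50 mm across stands 5 mm from it into the bore. The top 11 mm of the sleeve's end face stands free above the disc.
- head_plate_top (a point): Middle of the top edge of the head plate's side facing the sleeve, at the clamp's local y = -105 mm, 105 mm above the bench; the plate is 18 mm thick, 80 mm wide. From here to the sleeve's end the way is open from above: a 60 mm long gap for a fingertip to come down behind the sleeve's end face. The gauge beyond the plate (local y about -144 mm) is 144 mm high.
- handwheel (a joint): Turn of the handwheel, rad: 0 to 0.4 when tight, as at the start; grows as it is loosened, 6.283 a turn, stop at 22. Positive: top of the rim goes to the clamp's +x. Each turn draws pad, spindle and wheel 5 mm to the clamp's +y. Stays where it is left; takes about 2 N at the rim; the screw cannot be pushed back endways.
- wheel_centre (a point): Centre of the handwheel, on its axis, 75 mm up, at the clamp's local y = 121 mm when tight; moves 5 mm to +y per turn. Dark steel, rim 28 mm long along y, radius 30 mm over the knurl: straight ribs along y, 3 mm wide, 2 mm high, every 7 mm; one 12 mm wide land (on top at joint 0) marks the turns. Rim free from above and beside; the tail block (52 mm wide, top 91 mm up) ends 12 mm before it.
- sleeve: The clamped sleeve: plain black plastic tube lying on the rails, 84 mm outside, 56 mm bore, 90 mm long, about 0.4 kg. Origin at its middle on its axis; its y runs along the tube. Clamped: at the clamp's local (0, 0, 75 mm), top 117 mm up. Slides with about 1 N; after two turns it has 10 mm free before the pad, and is clear of the spigot once it has moved more than 6 mm to the clamp's +y.
- spare_sleeve_a: Bystander, leave alone: standing black sleeve, 84 mm across, 90 mm high; origin at the centre of its underside.
- spare_sleeve_b: Bystander, leave alone: standing black sleeve, 84 mm across, 90 mm high; origin at the centre of its underside.
- plug_gauge: Bystander, leave alone: double-ended steel bore gauge lying down, 127 mm long, 55 mm thick at its large end; origin at the centre of its underside.
- deburrer: Bystander, leave alone: deburring knife lying down, 140 mm long, 19 mm thick; origin at the centre of its underside.
- seal_ring: Bystander, leave alone: black rubber ring lying flat, 68 mm across, 7 mm thick; origin at the centre of its underside.
- hose_nipple: Bystander, leave alone: small standing brass hose nipple, 28 mm across, 46 mm high; origin at the centre of its underside.
- spray_bottle: Bystander, leave alone: white bottle, 60 mm across, 170 mm high; origin at the centre of its underside.

How it is judged (in metres and radians):
On the way, in this order (a step that is already met when the one before it is completed fails the run):
1. the handwheel has been backed off about two turns (value of joint handwheel above 11.3097 rad), for 0.1 s.
2. the sleeve has been pushed clear of the spigot (y of sleeve in the frame of clamp above 0.006 m), for 0.1 s.
At the end, for the whole second after the job is handed in: The handwheel stands 1.8 to 2.5 turns from tight; the sleeve has moved more than 6 mm to the clamp's +y, off the 5 mm spigot, and lies at rest in the cradle, its axis within 4 mm in height, 6 mm sideways and 0.1 rad of the clamping axis (value of joint handwheel between 11.3097 and 15.708 rad and y of sleeve in the frame of clamp above 0.006 m and z of sleeve in the frame of clamp between 0.071 and 0.079 m and x of sleeve in the frame of clamp between -0.006 and 0.006 m and angle between the y axis of sleeve and the y axis of clamp, either way round below 0.1 rad and linear speed of sleeve below 0.01 m/s and velocity of joint handwheel below 0.1 rad/s); the robot touches nothing.
It fails at once if the sleeve is lifted or tipped out of its cradle (z of sleeve in the frame of clamp above 0.09 m or angle between the y axis of sleeve and the y axis of clamp, either way round above 0.25 rad).
It fails at once if a thing standing by is shoved or lifted more than 25 mm (distance of any of spare_sleeve_a, spare_sleeve_b, plug_gauge, deburrer, seal_ring, hose_nipple, spray_bottle from where it was at the start of the episode above 0.025 m).
It also fails if it takes over 70 s, if anything falls off the work surface, if the arm or the gripper's body presses on something with over 40 N, if the wrist force passes 120 N, or if a joint passes its speed limit or range.

## Working session

There is one attempt and no reset: what is moved stays moved. The work goes in short steps, Python scripts to look and compute and a shell command to move; the robot and the scene stay as the last step left them, time stands still between calls to the robot, and variables do not carry over. Pictures are saved under pics/ and viewed, at most 10 in all, crops included, and the job is handed in when it is done.

```bash
mkdir -p pics; cat > h.py <<'E'
import numpy as np, cv2
from rig import readout, capture, calibration, bot, look_for
def pts(name, depth, T=None):
    c=calibration(name); K=np.array(c["mtx"]);k=c["k1"]
    v,u=np.mgrid[0:384,0:512]
    d=np.stack([(u-K[0,2])/K[0,0],(v-K[1,2])/K[1,1]],-1)
    s=d.copy()
    for _ in range(8): s=d/(1+k*(s**2).sum(-1,keepdims=True))
    P=np.concatenate([s*depth[...,None],depth[...,None]],-1)
    T=np.array(c["T"]) if T is None else T
    return P@T[:3,:3].T+T[:3,3]
E
python3 - <<'E'
from h import *
s=readout.read_state(); print(s['position'],s['tcp_rot'],s['force'])
ims=[]
for n in("top","scene"):
    p,d=capture(n); np.savez(f'{n}.npz',p=p,d=d); ims.append(p)
    for t in("clamp","handwheel","sleeve","head_plate_top"):
        print(n,t,[(r['conf'],np.round(r['extent'])) for r in look_for(t,n)[:3]])
    print(n,np.round(calibration(n)["T"],3).tolist())
for n,p in zip(("top","scene"),ims): cv2.imwrite(f'pics/{n}1.png',cv2.resize(p[...,::-1],(800,600)))
E
```

```text
[0.2457836  0.57399706 0.29127948] [[-9.19192276e-01  3.93807258e-01 -1.18474706e-03]
 [ 3.93808861e-01  9.19190565e-01 -1.81289699e-03]
 [ 3.75076322e-04 -2.13296480e-03 -9.99997655e-01]] [-0.25599869 -0.29800656 -0.54577227]
top clamp [(0.83, array([273., 167., 406., 240.]))]
top handwheel []
top sleeve [(0.73, array([304., 184., 351., 226.]))]
top head_plate_top [(0.65, array([275., 167., 397., 238.]))]
top [[-0.03, -0.995, 0.098, 0.486], [-0.999, 0.028, -0.015, 0.109], [0.013, -0.099, -0.995, 0.963], [0.0, 0.0, 0.0, 1.0]]
scene clamp [(0.68, array([ 87., 173., 233., 247.]))]
scene handwheel [(0.57, array([214., 178., 233., 201.]))]
scene sleeve [(0.93, array([145., 174., 195., 221.])), (0.33, array([190., 223., 253., 265.]))]
scene head_plate_top [(0.7, array([ 89., 173., 232., 245.]))]
scene [[0.132, 0.505, -0.853, 1.415], [0.991, -0.067, 0.114, -0.007], [0.0, -0.86, -0.51, 0.613], [0.0, 0.0, 0.0, 1.0]]
```

View pics/top1.png

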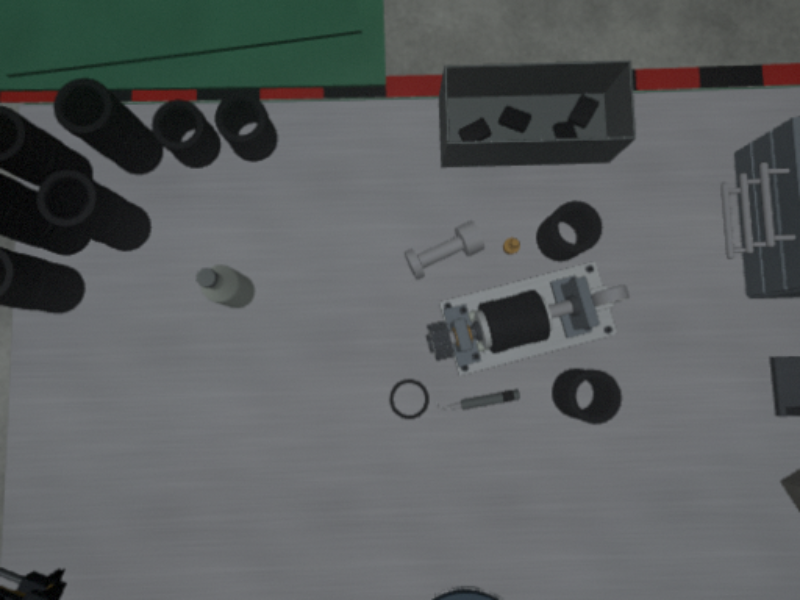

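View pics/scene1.png

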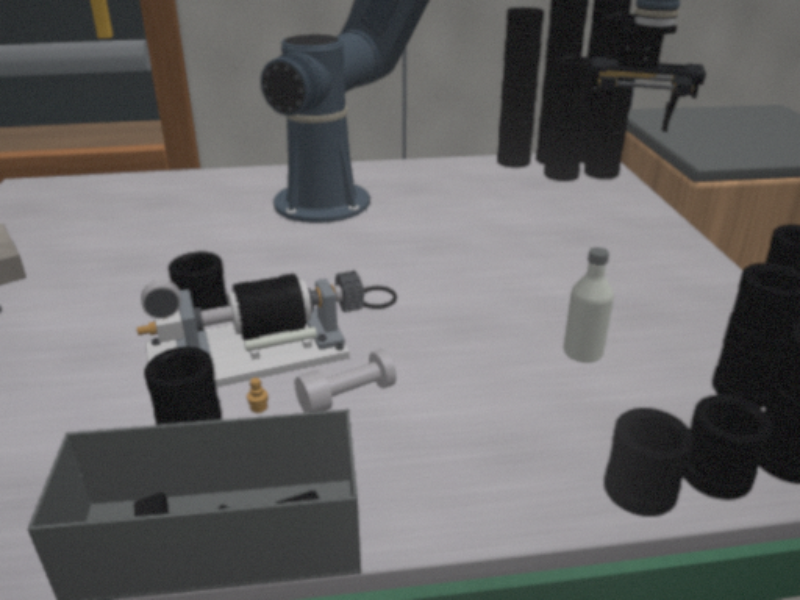

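```bash
python3 - <<'E'
from h import *
z=np.load('top.npz'); P=pts('top',z['d']); 
for v in range(166,246,6):
    print(v,' '.join('%d,%d,%d'%tuple(1000*P[v,u]) for u in range(268,412,9)))
E
```

```text
166 647,57,51 649,32,36 655,4,-1 655,-19,-1 654,-44,-2 653,-68,0 653,-93,-1 652,-118,0 651,-142,0 650,-167,0 648,-189,9 649,-217,-3 648,-241,-1 647,-265,1 647,-290,-2 646,-316,-4
172 632,57,47 639,30,-2 639,5,-3 638,-18,0 638,-44,-4 637,-68,-3 636,-92,-1 635,-117,0 635,-142,-3 634,-167,-2 633,-191,-1 630,-210,13 629,-233,18 631,-265,-2 630,-289,-1 629,-314,-1
178 624,55,-2 623,30,-4 622,6,0 622,-18,-2 620,-42,1 620,-67,0 619,-91,0 618,-115,1 615,-136,16 615,-161,13 613,-182,23 603,-183,93 613,-233,16 614,-263,0 614,-289,-4 613,-312,0
184 607,55,-3 607,31,-4 606,6,0 605,-18,-4 604,-41,2 603,-66,0 601,-87,15 600,-112,14 599,-136,14 599,-160,14 596,-180,27 589,-183,89 586,-200,105 587,-228,88 581,-229,140 596,-310,0
190 591,56,-1 590,31,-1 589,7,-2 587,-15,13 586,-39,10 585,-63,14 578,-73,82 575,-91,98 574,-112,105 583,-159,15 581,-180,25 574,-183,86 572,-199,104 568,-210,132 567,-227,141 580,-310,-1
196 574,57,0 574,32,-2 571,10,22 569,-12,31 570,-38,14 561,-46,103 560,-66,109 560,-88,109 559,-109,111 559,-133,104 560,-161,82 559,-181,88 557,-198,104 558,-225,89 564,-284,0 564,-309,-1

[... 771 characters left out ...]
491,20,88 491,-9,22 490,-32,31 489,-59,12 489,-83,11 488,-106,13 487,-130,12 487,-158,-1 486,-182,-2 485,-207,-3 485,-230,0 484,-255,-3 483,-279,-1 483,-304,-2
232 477,60,0 476,36,0 476,12,0 475,-8,25 474,-34,13 474,-58,13 473,-82,12 472,-109,-2 471,-133,0 471,-157,-2 470,-181,0 469,-206,-2 469,-230,-1 468,-254,-2 467,-278,0 467,-302,-1
238 461,60,-5 460,36,0 459,12,-3 459,-9,11 458,-35,0 457,-59,0 457,-84,-1 456,-108,-2 455,-132,-3 455,-156,-1 454,-181,-2 455,-189,45 456,-197,88 455,-219,87 451,-276,0 451,-300,0
244 445,61,7 444,37,-3 444,13,-2 443,-11,-4 442,-34,0 442,-58,0 441,-83,-1 440,-107,-1 439,-132,-4 439,-155,-2 440,-170,28 442,-175,86 437,-224,8 440,-220,82 440,-240,86 435,-300,-1
```

The top view shows the clamp running from the gauge at (620,293) to the handwheel at (438,340) in 800×600 pixels, with the wheel on the robot's left. The scene view confirms this, and the seal ring lies near the wheel. Next I'll fit the pose.

```bash
cat >> h.py <<'E'
def fit(P, yaw0, o0):
    """P world pts; fit sleeve cylinder r=42 axis at z=75 -> yaw, lateral; then y from sleeve/wheel ends"""
    from scipy.optimize import least_squares
    yaw,lat=yaw0,0.
    o=np.array(o0)
    ex=lambda a:np.array([np.cos(a),np.sin(a)]); ey=lambda a:np.array([-np.sin(a),np.cos(a)])
    Q=P.reshape(-1,3); Q=Q[np.isfinite(Q).all(1)]
    for _ in range(3):
        lx=(Q[:,:2]-o)@ex(yaw); ly=(Q[:,:2]-o)@ey(yaw)
        m=(abs(lx)<.04)&(abs(ly)<.035)&(Q[:,2]>.085)&(Q[:,2]<.125)
        S=Q[m]
        f=lambda p:np.hypot((S[:,:2]-o)@ex(p[0])-p[1],S[:,2]-.075-p[2])-.042
        r=least_squares(f,[yaw,0,0],loss='soft_l1',f_scale=.002)
        yaw=r.x[0]; o=o+ex(yaw)*r.x[1]
    return yaw,o,r.x[2],m.sum(),np.sqrt(np.mean(r.fun**2))
E
python3 - <<'E'
from h import *
for n in('top','scene'):
    z=np.load(n+'.npz'); P=pts(n,z['d']); 
    yaw,o,dz,k,e=fit(P,.22,[.54,-.09]); print(n,yaw,o,dz,k,e)
    ex=np.array([np.cos(yaw),np.sin(yaw)]); ey=np.array([-ex[1],ex[0]])
    Q=P.reshape(-1,3); lx=(Q[:,:2]-o)@ex; ly=(Q[:,:2]-o)@ey
    m=(abs(lx)<.02)&(abs(ly)<.2)
    for a in np.arange(-.18,.16,.004):
        mm=m&(ly>=a)&(ly<a+.004); 
        if mm.any(): print('%d:%d'%(a*1000,1000*np.percentile(Q[mm,2],90)),end=' ')
    print()
s=readout.read_state(); print(np.round(calibration('wrist')['mount'],3).tolist())
E
```

```text
top 0.22783730921105178 [ 0.54138387 -0.0896786 ] -0.002556248077261859 924 0.0013969162242652954
-176:13 -172:17 -167:131 -163:134 -159:137 -155:141 -151:142 -147:143 -143:142 -139:143 -135:142 -131:141 -127:138 -123:135 -119:129 -115:118 -111:105 -107:105 -103:101 -99:89 -95:89 -91:84 -87:84 -83:84 -79:84 -75:84 -71:86 -67:84 -63:86 -59:85 -51:104 -47:105 -43:116 -39:115 -35:116 -31:116 -27:115 -23:115 -19:114 -15:115 -11:114 -7:114 -3:115 0:115 4:115 8:114 12:115 16:115 20:114 24:116 28:116 32:116 36:116 40:115 44:115 48:104 52:105 56:102 60:89 64:87 68:85 72:90 76:90 80:91 84:91 88:91 92:89 96:86 100:86 104:87 108:103 112:103 116:103 120:102 124:103 128:102 132:102 136:95 140:87 144:0 148:0 152:0 156:0 
scene 0.239120096359136 [ 0.53764624 -0.09056537] 0.0004090541290731265 717 0.0015454680820966723
-180:82 -176:81 -172:81 -167:127 -163:135 -159:139 -155:141 -151:143 -147:144 -143:144 -139:143 -135:142 -131:141 -127:138 -123:134 -119:131 -115:107 -111:108 -107:107 -103:105 -99:91 -95:89 -91:85 -87:85 -83:85 -79:86 -75:85 -71:86 -67:85 -63:85 -59:85 -55:93 -51:106 -47:106 -43:117 -39:118 -35:119 -31:117 -27:118 -23:117 -19:117 -15:116 -11:117 -7:117 -3:116 0:116 4:117 8:117 12:117 16:116 20:117 24:118 28:118 32:118 36:118 40:117 44:117 48:107 52:107 56:105 60:90 64:87 68:85 72:88 76:91 80:93 84:93 88:93 92:92 96:91 100:87 104:89 108:103 112:105 116:105 120:104 124:105 128:105 132:105 136:22 140:86 144:2 148:3 152:2 156:2 
[[-0.0, -0.961, -0.275, 0.076], [1.0, -0.001, 0.001, 0.0], [-0.001, -0.275, 0.961, -0.092], [0.0, 0.0, 0.0, 1.0]]
```

```bash
cat >> h.py <<'E'
O=np.array([.539,-.090]); YAW=.235
EX=np.array([np.cos(YAW),np.sin(YAW)]); EY=np.array([-EX[1],EX[0]])
RT=np.array([[-EX[0],EY[0],0],[-EX[1],EY[1],0],[0,0,-1]])
def loc(s):
    t=np.array(s['position'])+.07*np.array(s['tcp_rot'])[:,2]
    return np.round([1000*(t[:2]-O)@EX,1000*(t[:2]-O)@EY,1000*t[2]],1)
def row(x,y,z):
    from scipy.spatial.transform import Rotation as Ro
    s=readout.read_state(); R=np.array(s['tcp_rot'])
    w=np.array([*(O+EX*x+EY*y),z+.07])-s['position']
    return np.round(R.T@w/.2,3),np.round(Ro.from_matrix(R.T@RT).as_rotvec()/np.pi,4)
E
python3 -c "
from h import *
print(row(0,.125,.2),loc(readout.read_state()))"
```

```text
(array([-2.282, -1.976,  0.111]), array([-0.    , -0.    , -0.2037])) [-130.1  714.4  222.2]
```

```bash
python3 -m pendant '[[-0.2,-0.17,0,0,0,0,1],[-0.4,-0.34,0,0,0,0,1],[-0.6,-0.52,0,0,0,0,1],[-0.8,-0.69,0,0,0,0,1],[-1,-0.86,0,0,0,0,1],[-1,-0.86,0,0,0,0,1]]'; python3 -m pendant '[[-0.2,-0.17,0,0,0,0,1],[-0.4,-0.34,0,0,0,0,1],[-0.6,-0.52,0,0,0,-0.05,1],[-0.8,-0.69,0,0,0,-0.1,1],[-1,-0.86,0,0,0,-0.15,1],[-1,-0.86,0,0,0,-0.2037,1],[-1,-0.86,0,0,0,-0.2037,1]]'; python3 -c "
from h import *
print(row(0,.125,.16),loc(readout.read_state()))"
```

```text
time_s: 1.1
position: [0.3637, 0.3342, 0.2925]
tcp_rot: [[-0.918, 0.398, 0.0], [0.398, 0.918, -0.001], [-0.001, -0.001, -1.0]]
force: [-0.2, 0.4, -0.0]
opening: 0.539
grasp_force: 0.0
time_s: 1.8
position: [0.4813, 0.0978, 0.2927]
tcp_rot: [[-0.972, -0.233, 0.004], [-0.233, 0.972, -0.001], [-0.003, -0.002, -1.0]]
force: [-0.1, 1.3, 0.1]
opening: 0.01
grasp_force: 0.0
(array([-0.061, -0.355,  0.314]), array([-0.0005,  0.0011,  0.0002])) [-12.2 196.  222.7]
```

```bash
python3 -m pendant '[[-0.06,-0.2,0.1,0,0,0,1],[-0.06,-0.355,0.2,0,0,0,1],[-0.06,-0.355,0.3,0,0,0,1],[-0.06,-0.355,0.3,0,0,0,1]]'; python3 - <<'E'
from h import *
s=readout.read_state(); p,d=capture('wrist')
T=np.eye(4);T[:3,:3]=s['tcp_rot'];T[:3,3]=s['position']; T=T@np.array(calibration('wrist')['mount'])
P=pts('wrist',d,T); print(loc(s),s['force'])
cv2.imwrite('pics/w1.png',cv2.resize(p[...,::-1],(800,600)))
Q=P.reshape(-1,3)[(d>0).ravel()]; lx=(Q[:,:2]-O)@EX; ly=(Q[:,:2]-O)@EY
m=(ly>.112)&(ly<.130)&(Q[:,2]>.06)&(abs(lx)<.034)
for a in range(-34,34,4):
    k=m&(lx*1000>=a)&(lx*1000<a+4)
    if k.any(): print(a,k.sum(),round(1000*np.median(Q[k,2]),1),end=' | ')
m=(abs(lx)<.01)&(Q[:,2]<.12)
for a in range(60,150,3):
    k=m&(ly*1000>=a)&(ly*1000<a+3)
    if k.any(): print(a,round(1000*np.median(Q[k,2]),1),end=' ; ')
E
```

```text
time_s: 2.2
position: [0.5055, 0.0343, 0.2301]
tcp_rot: [[-0.973, -0.231, -0.005], [-0.231, 0.973, 0.001], [0.005, 0.003, -1.0]]
force: [-0.8, 0.5, 0.6]
opening: 0.007
grasp_force: 0.0
[ -4.  128.9 160.1] [-0.76748429  0.50126678  0.55228833]
-34 1519 254.6 | -30 6056 268.0 | -26 187 93.3 | -22 163 95.7 | -18 358 170.8 | -14 485 175.5 | -10 138 101.8 | -6 214 105.2 | -2 216 103.6 | 2 233 105.1 | 6 63 104.0 | 10 24 102.1 | 14 10 101.3 | 18 1 95.1 | 60 89.0 ; 63 88.4 ; 66 84.8 ; 69 84.8 ; 72 85.9 ; 75 89.4 ; 78 90.3 ; 81 91.1 ; 84 90.8 ; 87 91.0 ; 90 90.8 ; 93 90.2 ; 96 87.7 ; 99 82.8 ; 102 85.6 ; 105 85.7 ; 108 103.0 ; 111 103.3 ; 114 103.3 ; 117 103.1 ; 120 102.7 ; 123 103.0 ; 126 103.5 ; 129 103.1 ; 132 103.1 ; 135 102.8 ; 138 88.4 ; 141 84.9 ; 144 0.0 ; 147 -0.1 ;
```

View pics/w1.png

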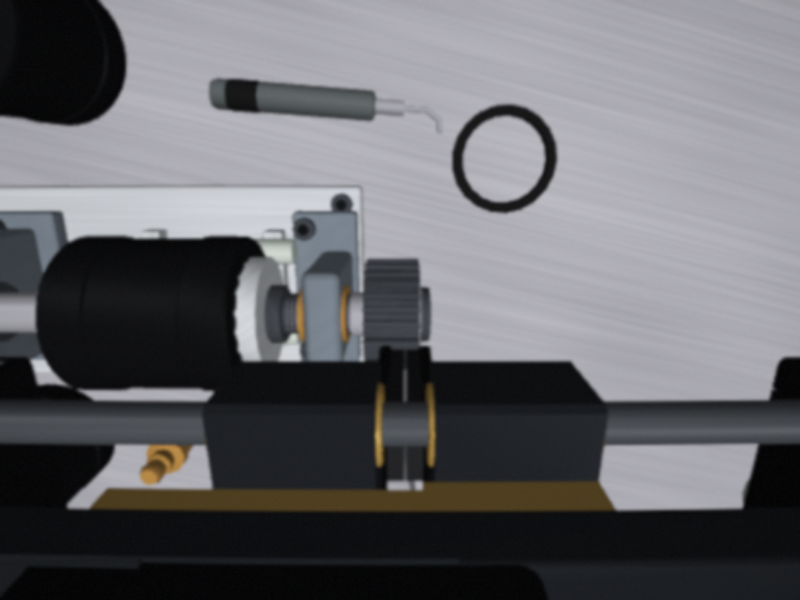

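The wrist view shows the wheel at (392,300) with the closed fingertips at (405,360) just beside it. Its land isn't visible at the top. Next I'll move to the near side of the rim.

```bash
python3 -m pendant '[[0.075,0,0,0,0,0,1],[0.15,0,0.15,0,0,0,1],[0.15,0,0.26,0,0,0,1],[0.15,0,0.26,0,0,0,1],[0.15,0,0.26,0,0,0,1]]'; python3 -c "
from h import *
s=readout.read_state();print(row(-.03,.125,.108),loc(s),s['force'])"
```

```text
time_s: 2.75
position: [0.4782, 0.0281, 0.1812]
tcp_rot: [[-0.972, -0.234, 0.002], [-0.234, 0.972, -0.0], [-0.002, -0.001, -1.0]]
force: [0.1, -0.3, -0.3]
opening: 0.006
grasp_force: 0.0
(array([-0.008, -0.02 ,  0.016]), array([-0.0002,  0.0005,  0.0004])) [-31.5 129.  111.2] [ 0.07428787 -0.26942384 -0.34198105]
```

```bash
python3 -m pendant '[[0,-0.015,0.081,0,0,0,1],[0,-0.015,0.081,0,0,0,1],[-0.06,-0.015,0.051,0,0,0,1],[-0.11,-0.015,0.041,0,0,0,1],[-0.16,-0.015,0.041,0,0,0,1]]'; python3 -c "
from h import *
s=readout.read_state();print(loc(s),s['force'])"
```

```text
time_s: 3.25
position: [0.5089, 0.033, 0.1747]
tcp_rot: [[-0.972, -0.233, -0.001], [-0.233, 0.972, 0.001], [0.001, 0.001, -1.0]]
force: [-3.8, 2.9, 9.5]
opening: 0.002
grasp_force: 5.0
[ -0.7 126.7 104.7] [-3.81165433  2.9118177   9.54888208]
```

```bash
python3 -m pendant '[[-0.045,0,0.005,0,0,0,1],[-0.095,0,0.015,0,0,0,1],[-0.145,0,0.045,0,0,0,1],[-0.2,0,0.045,0,0,0,1],[-0.2,0,-0.05,0,0,0,1],[0,0,-0.06,0,0,0,1],[0.16,0,-0.05,0,0,0,1],[0.16,0,-0.03,0,0,0,1]]'; python3 - <<'E'
from h import *
s=readout.read_state();print(loc(s),s['force'])
p,d=capture('wrist'); cv2.imwrite('pics/w2.png',cv2.resize(p[140:300,180:340][...,::-1],(600,600),interpolation=cv2.INTER_CUBIC))
E
```

```text
time_s: 4.05
position: [0.4738, 0.025, 0.1783]
tcp_rot: [[-0.973, -0.232, -0.006], [-0.232, 0.973, 0.001], [0.005, 0.002, -1.0]]
force: [0.5, 0.0, -0.4]
opening: 0.006
grasp_force: 0.0
[-37.1 127.1 108.3] [ 0.47957906  0.00773835 -0.37729629]
```

View pics/w2.png

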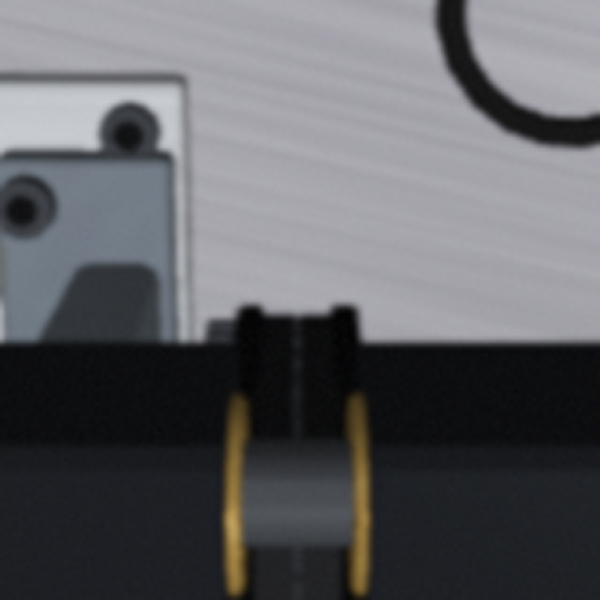

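The wrist picture from the start-of-stroke pose hides the wheel behind the fingers at (300,330). I'll look from the end-of-stroke side instead and run stroke 2.

```bash
python3 -m pendant '[[0,0,0.075,0,0,0,1],[-0.06,0,0.045,0,0,0,1],[-0.11,0,0.035,0,0,0,1],[-0.205,0,0.035,0,0,0,1],[-0.255,0,0.045,0,0,0,1],[-0.305,0,0.08,0,0,0,1],[-0.36,0,0.08,0,0,0,1],[-0.37,0,0,0,0,0,1]]';  cat >> h.py <<'E'
def wheel(fn=None):
    s=readout.read_state();print(loc(s),np.round(s['force'],1))
    p,d=capture('wrist')
    T=np.eye(4);T[:3,:3]=s['tcp_rot'];T[:3,3]=s['position']; T=T@np.array(calibration('wrist')['mount'])
    np.savez('w.npz',p=p,d=d,T=T)
    P=pts('wrist',d,T); lx=(P[...,:2]-O)@EX*1000; ly=(P[...,:2]-O)@EY*1000; z=P[...,2]*1000
    # grey-level profile against angle on rim
    m=(d>0)&(ly>112)&(ly<132)&(abs(np.hypot(lx,z-75)-29)<4)
    a=np.degrees(np.arctan2(lx,z-75)); g=p.mean(-1)
    b=[(int(k),int(g[m&(abs(a-k)<1.5)].mean())) for k in range(-75,76,3) if (m&(abs(a-k)<1.5)).sum()>3]
    print(b)
    m=(abs(lx)<12)&(z>96)&(z<110)&(ly>98)&(ly<155)&(d>0)
    if m.sum()>20: print('rim y',np.percentile(ly[m],[2,98]))
    if fn:
        r,c=np.nonzero((d>0)&(ly>60)&(ly<140)&(abs(lx)<35)&(z>60)&(z<120)); r0,c0=int(np.median(r)),int(np.median(c))
        r0=min(max(r0,60),323);c0=min(max(c0,60),451)
        cv2.imwrite(fn,cv2.resize(p[r0-60:r0+60,c0-60:c0+60][...,::-1],(600,600),interpolation=cv2.INTER_CUBIC))
E
python3 -c "
from h import *
wheel('pics/w3.png')"
```

```text
time_s: 4.9
position: [0.5519, 0.0421, 0.1769]
tcp_rot: [[-0.972, -0.234, -0.001], [-0.234, 0.972, -0.0], [0.001, 0.0, -1.0]]
force: [-0.9, -0.3, 0.9]
opening: 0.007
grasp_force: 0.0
[ 43.2 125.5 106.9] [-0.9 -0.3  0.9]
[(-72, 60), (-69, 63), (-66, 65), (-60, 71), (-57, 60), (-54, 64), (-51, 59), (-48, 58), (-45, 60), (-42, 64), (-39, 62), (-36, 64), (-33, 62), (-30, 69), (-27, 64), (-24, 70), (-21, 72), (-18, 70), (-15, 74), (-12, 70), (-9, 76), (-6, 71), (-3, 70), (0, 72), (3, 72), (6, 73), (9, 61), (12, 72), (15, 68), (18, 69), (21, 65), (24, 63), (27, 67), (30, 62), (33, 62), (36, 63), (39, 65), (42, 63), (48, 64), (51, 68), (54, 68), (57, 65), (63, 85), (66, 106), (69, 109)]
rim y [113.05743611 139.8099825 ]
```

View pics/w3.png

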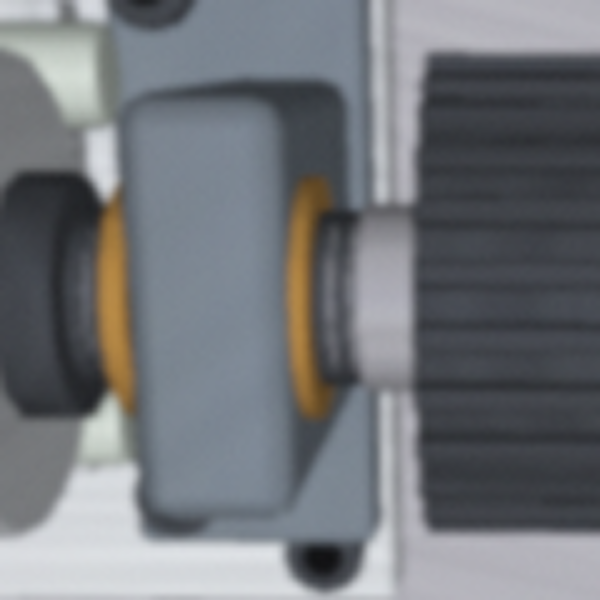

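The crop shows the wheel at the right with an evenly ribbed rim. The land isn't in sight, so it's on the hidden side, which fits about 0.7 turn. Stroke 3 is next.

```bash
python3 -m pendant '[[0.1,0,-0.06,0,0,0,1],[0.32,0.01,-0.05,0,0,0,1],[0.37,0.01,0,0,0,0,1]]' >/dev/null; python3 -m pendant '[[0,0,0.075,0,0,0,1],[-0.06,0,0.045,0,0,0,1],[-0.11,0,0.035,0,0,0,1],[-0.205,0,0.035,0,0,0,1],[-0.255,0,0.045,0,0,0,1],[-0.305,0,0.08,0,0,0,1],[-0.36,0,0.08,0,0,0,1],[-0.37,0,0,0,0,0,1]]'; python3 -c "
from h import *
wheel('pics/w4.png')"
```

```text
time_s: 6.05
position: [0.5507, 0.0439, 0.1764]
tcp_rot: [[-0.972, -0.233, -0.002], [-0.233, 0.972, 0.0], [0.002, 0.001, -1.0]]
force: [0.4, -0.1, 0.1]
opening: 0.002
grasp_force: 0.0
[ 42.4 127.5 106.4] [ 0.4 -0.1  0.1]
[(-75, 67), (-69, 63), (-66, 63), (-63, 66), (-57, 52), (-54, 60), (-51, 65), (-48, 61), (-45, 55), (-42, 62), (-39, 66), (-36, 63), (-33, 66), (-30, 63), (-27, 67), (-24, 64), (-21, 68), (-18, 72), (-15, 69), (-12, 76), (-9, 70), (-6, 73), (-3, 70), (0, 66), (3, 74), (6, 66), (9, 70), (12, 70), (15, 67), (18, 62), (21, 69), (24, 68), (27, 67), (30, 66), (33, 66), (36, 65), (39, 66), (42, 67), (51, 66), (54, 68), (57, 68), (66, 89), (69, 93)]
rim y [114.85499967 141.79281905]
```

View pics/w4.png

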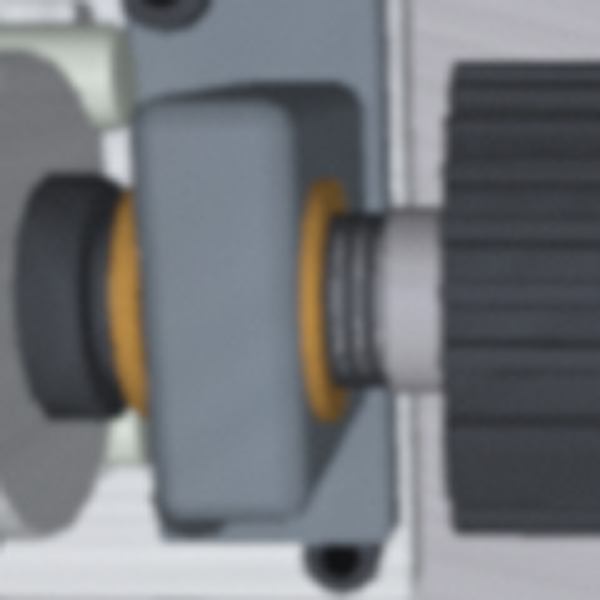

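The crop shows the land at the lower part of the rim (rows 425–495), about 45° past the top. That puts the joint at about 7.07 rad, or 2.3 rad per stroke. Three more strokes should give about 13.9, so I'll do two and check.

```bash
python3 -m pendant '[[0.1,0,-0.06,0,0,0,1],[0.32,0.01,-0.05,0,0,0,1],[0.37,0.01,0,0,0,0,1]]' >/dev/null; python3 -m pendant '[[0,0,0.075,0,0,0,1],[-0.06,0,0.045,0,0,0,1],[-0.11,0,0.035,0,0,0,1],[-0.205,0,0.035,0,0,0,1],[-0.255,0,0.045,0,0,0,1],[-0.305,0,0.08,0,0,0,1],[-0.36,0,0.08,0,0,0,1],[-0.37,0,0,0,0,0,1]]'; python3 -m pendant '[[0.1,0,-0.06,0,0,0,1],[0.32,0.01,-0.05,0,0,0,1],[0.37,0.01,0,0,0,0,1]]' >/dev/null; python3 -m pendant '[[0,0,0.075,0,0,0,1],[-0.06,0,0.045,0,0,0,1],[-0.11,0,0.035,0,0,0,1],[-0.205,0,0.035,0,0,0,1],[-0.255,0,0.045,0,0,0,1],[-0.305,0,0.08,0,0,0,1],[-0.36,0,0.08,0,0,0,1],[-0.37,0,0,0,0,0,1]]';python3 -c "
from h import *
wheel()"
```

```text
time_s: 7.2
position: [0.5498, 0.0458, 0.1764]
tcp_rot: [[-0.972, -0.234, -0.002], [-0.234, 0.972, -0.0], [0.002, 0.0, -1.0]]
force: [0.0, -0.4, -0.7]
opening: 0.007
grasp_force: 0.0
time_s: 8.3
position: [0.5492, 0.0476, 0.1763]
tcp_rot: [[-0.972, -0.234, -0.003], [-0.234, 0.972, -0.0], [0.003, 0.0, -1.0]]
force: [0.3, -0.4, -0.2]
opening: 0.002
grasp_force: 0.0
[ 41.8 131.5 106.3] [ 0.3 -0.4 -0.2]
[(-66, 66), (-63, 56), (-60, 54), (-57, 55), (-54, 57), (-51, 54), (-48, 58), (-45, 66), (-42, 63), (-39, 66), (-36, 64), (-33, 63), (-30, 68), (-27, 65), (-24, 69), (-21, 71), (-18, 67), (-15, 76), (-12, 69), (-9, 73), (-6, 71), (-3, 68), (0, 73), (3, 71), (6, 72), (9, 61), (12, 70), (15, 69), (18, 69), (21, 65), (24, 64), (27, 68), (30, 65), (33, 60), (36, 61), (39, 65), (42, 63), (51, 66), (54, 71), (57, 75), (66, 99)]
rim y [118.75278523 145.61292889]
```

```bash
python3 -m pendant '[[0.1,0,-0.06,0,0,0,1],[0.32,0.01,-0.05,0,0,0,1],[0.37,0.01,0,0,0,0,1]]' >/dev/null; python3 -m pendant '[[0,0,0.075,0,0,0,1],[-0.06,0,0.045,0,0,0,1],[-0.11,0,0.035,0,0,0,1],[-0.205,0,0.035,0,0,0,1],[-0.255,0,0.045,0,0,0,1],[-0.305,0,0.08,0,0,0,1],[-0.36,0,0.08,0,0,0,1],[-0.37,0,0,0,0,0,1]]';python3 -c "
from h import *
wheel('pics/w5.png')"
```

```text
time_s: 9.45
position: [0.5485, 0.0495, 0.1761]
tcp_rot: [[-0.972, -0.233, -0.003], [-0.233, 0.972, -0.0], [0.003, 0.0, -1.0]]
force: [-0.0, -1.1, 0.8]
opening: 0.011
grasp_force: 0.0
[ 41.5 133.4 106.1] [-0.  -1.1  0.8]
[(-69, 64), (-66, 64), (-63, 67), (-54, 64), (-51, 66), (-48, 61), (-45, 59), (-42, 66), (-39, 64), (-36, 63), (-33, 66), (-30, 61), (-27, 70), (-24, 65), (-21, 71), (-18, 71), (-15, 71), (-12, 76), (-9, 71), (-6, 73), (-3, 67), (0, 69), (3, 71), (6, 70), (9, 69), (12, 60), (15, 70), (18, 66), (21, 66), (24, 66), (27, 66), (30, 69), (36, 59), (39, 64), (42, 65), (45, 68), (51, 68), (54, 71), (57, 72), (60, 71), (72, 103), (75, 120)]
rim y [120.74201265 147.6295316 ]
```

View pics/w5.png

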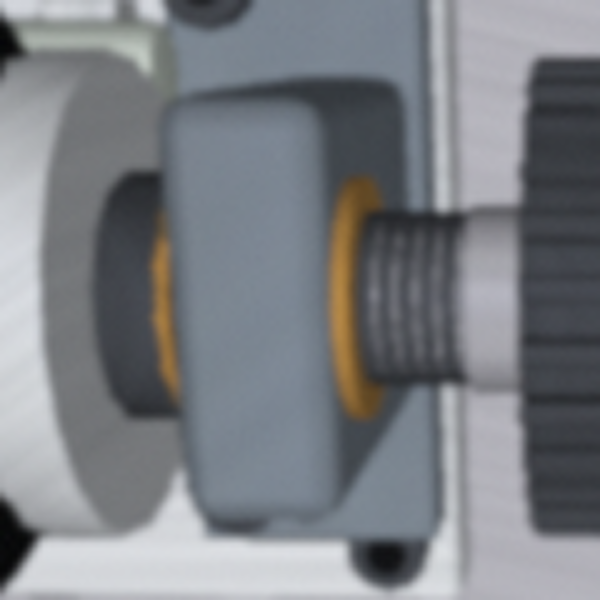

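No land is in sight now. The rim has moved 5.9 mm since 7.07 rad, so the joint is at about 14.4 rad (2.3 turns), within limits. Next I'll move behind the sleeve's end.

```bash
python3 -m pendant '[[0,0,-0.2,0,0,0,1],[0.1,-0.2,-0.25,0,0,0,1],[0.21,-0.4,-0.25,0,0,0,1],[0.21,-0.6,-0.25,0,0,0,1],[0.21,-0.8,-0.25,0,0,0,1],[0.21,-0.97,-0.25,0,0,0,1],[0.21,-0.97,-0.25,0,0,0,1],[0.21,-0.97,-0.25,0,0,0,1]]'; python3 -c "
from h import *
s=readout.read_state();print(row(0,-.076,.1095),loc(s),s['force'])
c=capture('top'); z=np.load('top.npz'); np.savez('top2.npz',p=c[0],d=c[1])"
```

```text
time_s: 10.3
position: [0.5521, -0.1497, 0.2271]
tcp_rot: [[-0.973, -0.231, -0.002], [-0.231, 0.973, 0.001], [0.002, 0.001, -1.0]]
force: [-0.3, 0.6, -0.3]
opening: -0.002
grasp_force: 0.0
(array([-0.006, -0.075,  0.238]), array([ 0.0004, -0.0005, -0.0006])) [ -1.3 -61.  157.1] [-0.25764797  0.64148817 -0.33995243]
```

```bash
python3 -m pendant '[[-0.005,-0.075,0,0,0,0,1],[-0.005,-0.075,0.1,0,0,0,1],[-0.005,-0.075,0.2,0,0,0,1],[-0.005,-0.075,0.236,0,0,0,1],[-0.005,-0.075,0.236,0,0,0,1],[-0.005,-0.075,0.236,0,0,0,1]]'; python3 - <<'E'
from h import *
s=readout.read_state();print(loc(s),s['force'])
p,d=capture('wrist'); cv2.imwrite('pics/w6.png',cv2.resize(p[...,::-1],(800,600)))
E
```

```text
time_s: 10.95
position: [0.5574, -0.1631, 0.1813]
tcp_rot: [[-0.972, -0.234, 0.001], [-0.234, 0.972, -0.0], [-0.001, -0.001, -1.0]]
force: [-0.1, -0.4, -0.8]
opening: 0.011
grasp_force: 0.0
[  0.9 -75.4 111.3] [-0.13622712 -0.44617645 -0.75152927]
```

View pics/w6.png

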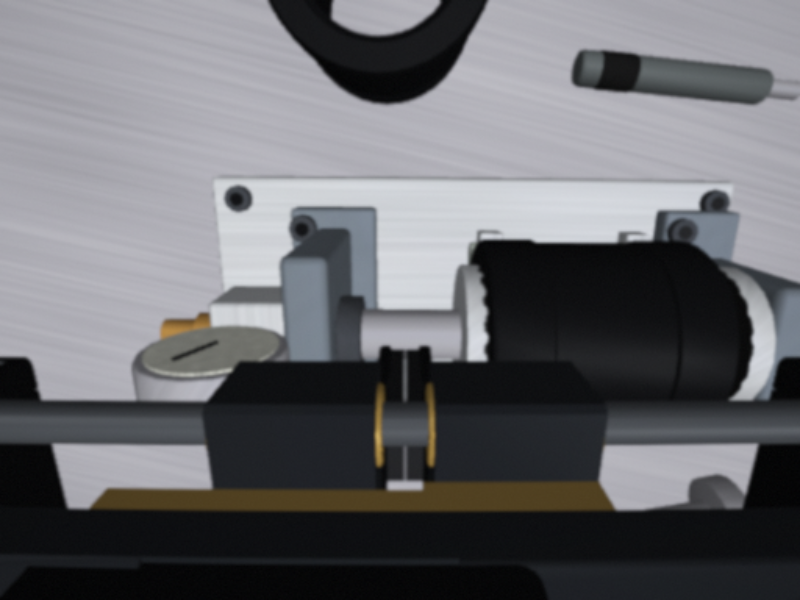

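The tip is in the gap with the sleeve to its right: the sleeve's end face is at column 480 and the fingertips at (405,355). Now I'll creep forward until contact.

```bash
python3 -m pendant '[[0,0,0.009,0,0,0,1],[0,0.03,0.009,0,0,0,1],[0,0.05,0.009,0,0,0,1],[0,0.06,0.009,0,0,0,1],[0,0.07,0.009,0,0,0,1],[0,0.08,0.009,0,0,0,1]]'; python3 -c "
from h import *
print(loc(readout.read_state()))"; python3 -m pendant '[[0,0.01,0,0,0,0,1],[0,0.02,0,0,0,0,1],[0,0.02,0,0,0,0,1]]'; python3 -c "
from h import *
print(loc(readout.read_state()))"
```

```text
time_s: 11.6
position: [0.5532, -0.1474, 0.1791]
tcp_rot: [[-0.972, -0.233, 0.0], [-0.233, 0.972, -0.0], [-0.0, -0.0, -1.0]]
force: [-0.0, -0.7, 0.9]
opening: 0.005
grasp_force: 0.0
[  0.5 -59.2 109.1]
time_s: 11.9
position: [0.5522, -0.1435, 0.179]
tcp_rot: [[-0.972, -0.233, -0.0], [-0.233, 0.972, 0.0], [0.0, 0.0, -1.0]]
force: [0.6, -0.9, -0.2]
opening: 0.005
grasp_force: 0.0
[  0.4 -55.  109. ]
```

```bash
cat >> h.py <<'E'
def ends():
    s=readout.read_state(); p,d=capture('wrist')
    T=np.eye(4);T[:3,:3]=s['tcp_rot'];T[:3,3]=s['position']; T=T@np.array(calibration('wrist')['mount'])
    P=pts('wrist',d,T); lx=(P[...,:2]-O)@EX*1000; ly=(P[...,:2]-O)@EY*1000; z=P[...,2]*1000
    r=np.hypot(lx,z-75); dark=p.mean(-1)<45
    m=(d>0)&(abs(r-42)<4)&(lx<-12)&(lx>-38)&(z>80)&(abs(ly)<80)
    print('sleeve y',np.percentile(ly[m&dark],[1,99]),'any',np.percentile(ly[m],[1,99]),m.sum())
    m=(d>0)&(lx<-10)&(lx>-35)&(z>60)&(z<106)&~dark&(ly>30)&(ly<75)&(r<35)
    print('pad y',np.percentile(ly[m],[2,98]) if m.sum()>10 else None, 'tip',loc(s),np.round(s['force'],1))
    cv2.imwrite('last.png',cv2.resize(p[...,::-1],(800,600)))
E
python3 -c "
from h import *
ends()"
```

```text
sleeve y [-42.32022451  45.69233085] any [-42.35066252  45.7492693 ] 8530
pad y [58.6583446  68.29726514] tip [  0.4 -55.  109. ] [ 0.6 -0.9 -0.2]
```

```bash
python3 -m pendant '[[0,0.01,0,0,0,0,1],[0,0.02,0,0,0,0,1],[0,0.02,0,0,0,0,1]]'; python3 -c "
from h import *
ends()";  python3 -m pendant '[[0,0.01,0,0,0,0,1],[0,0.02,0,0,0,0,1],[0,0.02,0,0,0,0,1]]'; python3 -c "
from h import *
ends()"
```

```text
time_s: 12.25
position: [0.5515, -0.1399, 0.1791]
tcp_rot: [[-0.972, -0.233, 0.0], [-0.233, 0.972, -0.0], [-0.0, -0.001, -1.0]]
force: [0.4, -1.3, -0.8]
opening: 0.01
grasp_force: 0.4
sleeve y [-40.55189926  47.09286052] any [-40.93196049  47.09821333] 8512
pad y [58.64000118 68.19897801] tip [  0.6 -51.5 109.1] [ 0.4 -1.3 -0.8]
time_s: 12.6
position: [0.5504, -0.1357, 0.1791]
tcp_rot: [[-0.972, -0.233, 0.0], [-0.233, 0.972, 0.0], [-0.0, 0.0, -1.0]]
force: [0.5, -1.4, -1.1]
opening: 0.004
grasp_force: 0.4
sleeve y [-36.50701338  50.76076041] any [-36.50100219  51.45121824] 8529
pad y [59.34537099 68.16954354] tip [  0.5 -47.1 109.1] [ 0.5 -1.4 -1.1]
```

```bash
python3 -m pendant '[[0,0.009,0,0,0,0,1],[0,0.018,0,0,0,0,1],[0,0.018,0,0,0,0,1]]'; python3 -c "
from h import *
ends()"; python3 -m pendant '[[0,-0.01,0,0,0,0,1],[0,-0.06,0,0,0,0,1],[0,-0.1,-0.03,0,0,0,1],[0,-0.1,-0.2,0,0,0,1],[0,-0.1,-0.4,0,0,0,1],[0,-0.1,-0.5,0,0,0,1],[0,-0.1,-0.5,0,0,0,1],[0,-0.1,-0.5,0,0,0,1]]'; python3 -c "
from h import *
ends(); z=np.load('top.npz')['d']
p,d=capture('scene')
for n,D in(('before',np.load('scene.npz')['d']),('now',d)):
    P=pts('scene',D); print(n,fit(P,.235,O)); lx=(P[...,:2]-O)@EX*1000; ly=(P[...,:2]-O)@EY*1000
    m=(abs(lx)<25)&(abs(ly)<70)&(abs(np.hypot(lx,P[...,2]*1000-75)-42)<4)&(P[...,2]>.1); print(np.percentile(ly[m],[2,98]))
"
```

```text
time_s: 12.95
position: [0.5496, -0.1322, 0.1791]
tcp_rot: [[-0.972, -0.233, 0.0], [-0.233, 0.972, 0.0], [-0.0, 0.0, -1.0]]
force: [1.1, -0.5, -0.0]
opening: 0.006
grasp_force: 0.4
sleeve y [-32.89852238  54.20174203] any [-32.8917063   55.04326293] 8534
pad y [62.66857624 68.62354966] tip [  0.5 -43.5 109.1] [ 1.1 -0.5 -0. ]
time_s: 13.8
position: [0.5541, -0.1524, 0.2793]
tcp_rot: [[-0.973, -0.232, 0.0], [-0.232, 0.973, -0.0], [-0.0, -0.0, -1.0]]
force: [-0.2, -0.3, -0.0]
opening: 0.006
grasp_force: 0.0
sleeve y [-32.94991067  54.04947866] any [-32.93368972  55.85793874] 3404
pad y [61.89057129 68.28442801] tip [ 2.000e-01 -6.420e+01  2.093e+02] [-0.2 -0.3 -0. ]
before (np.float64(0.23840046706686643), array([ 0.53758166, -0.09034064]), np.float64(0.0004121930825596399), np.int64(717), np.float64(0.001550719243825917))
[-42.59950798  43.70195482]
now (np.float64(0.26026103685782337), array([ 0.53771726, -0.09033553]), np.float64(0.0001783030126815121), np.int64(745), np.float64(0.0018782039277658094))
[-33.52580657  53.60443682]
```

View last.png

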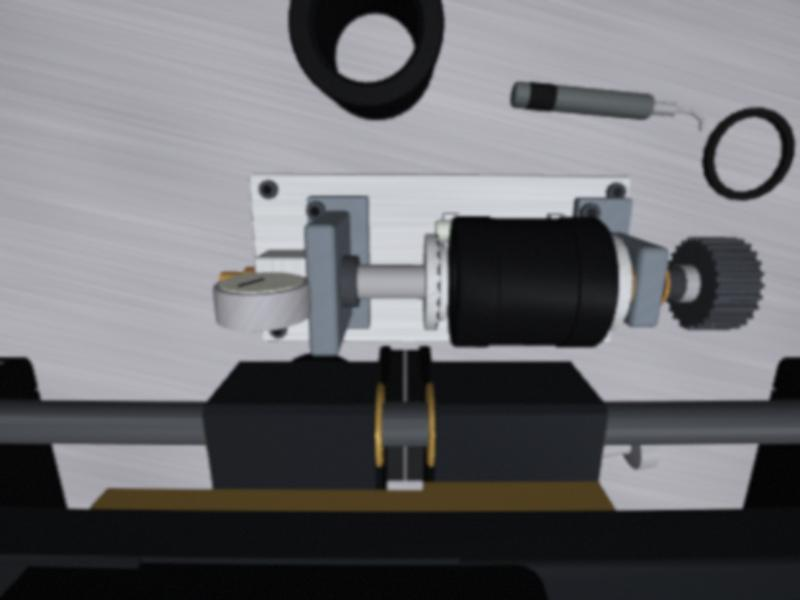

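The last view shows the sleeve lying in the cradle about 9 mm off the plug, with a gap at columns 435–450 and the arm clear. The wheel is at about 2.3 turns.

```bash
python3 -c "
from h import *
print(bot.hand_in())"
```

```text
the job is handed in; nothing more can be done
None
```

I handed the job in: I measured the handwheel backed off about 2.3 turns and the sleeve pushed about 9 mm clear of the plug, still lying in its cradle with the robot touching nothing. The hand-in gave no verdict.

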